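# Stand the ink muller on the grinding slab

### The job

Take the stone muller, the one with the broad flat foot, from its wooden rest by the end of its handle and lift it clear. Ease the grip until the heavy foot swings down and the muller hangs upright, grip it again, and stand it on its foot in the middle of the small grey slab without dropping it. Leave the round-ended pestle in its own rest.

Things in the scene. Friction and masses are not known exactly. Their poses are not given: they have to be found in the camera images.
- muller_center (a point): pale stone muller, 0.32 kg, level in a wooden V rest: 110 mm long, flat foot 56 mm across and 28 mm thick, straight round handle 22 mm across. Point: on its axis, 55 mm from either end; x runs from foot to handle end (x up: upright). Balance: 28 mm towards the foot. Pinched firmly it keeps its angle; as the jaws are eased in 0.2 mm steps it turns about the pinch (grip some 25 down to 5 N) before it slips out.
- muller_grip (a point): point on the muller's axis near the end of its handle, 40 mm from the middle and 15 mm from the handle end, 95 mm from the underside of the foot; x as for the muller. The handle is bare here and free of the rest 20 mm to either side, with 40 mm or more of free height from the handle's axis to the surface below.
- pestle_center (a point): pale stone pestle lying level in the other, like rest, not to be disturbed: 120 mm long, slim handle 21 mm across and a rounded end 38 mm across (no flat foot). The point lies on its axis half-way along; x runs from the rounded end to the handle end.
- slab_top (a point): fixed grey stone slab 120 x 120 mm, 14 mm thick, lying on the counter; the point is the centre of its top face, z up.

How it is judged:
On the way:
1. the muller hangs clear of its rest and of the slab, foot down, its axis within 20 degrees of upright (height (world z) of muller_center above 0.09 m and angle between muller_center's own x axis and vertical below 0.35 rad), for 0.2 s.
At the end, for the whole second after the job is handed in: the muller stands still on its flat foot on the slab, upright within 6 degrees, its axis within 35 mm of the slab's centre, released; the pestle is within 20 mm of where it lay (angle between muller_center's own x axis and vertical below 0.1 rad and horizontal distance between muller_center and slab_top below 0.035 m and z of muller_center in the frame of slab_top between 0.048 and 0.062 m and distance of pestle_center from where it was at the start of the episode below 0.02 m); the robot touches nothing.
It fails at once if the muller is slammed on the slab (over 60 N) (contact force between muller and slab above 60 N).
It fails at once if the muller is dropped on the slab (let go, it falls faster than 0.5 m/s close above the slab, as from over about 15 mm) (linear speed of muller above 0.5 m/s and contact force between the fingers and muller below 0.3 N and z of muller_center in the frame of slab_top below 0.1 m and horizontal distance between muller_center and slab_top below 0.07 m).
It also fails if it takes over 51 s, if anything falls off the work surface, if the arm or the gripper's body presses on something with over 40 N, if the wrist force passes 120 N, or if a joint passes its speed limit or range.

### The arm

A 7-joint arm with a two-finger parallel gripper is mounted at the origin on a cart in front of the work surface, level with it; the furniture and walls round the work are solid. World frame = base frame: x ahead of the robot, y to its left, z up, the work surface at z = 0. Lengths are in m, angles in rad, forces in N, time in s.
With the tool pointing down it reaches from about 0.35 to 0.9 m from the base axis. Payload 8.1 kg.
Tool frame: the origin (TCP) lies at the very end of the fingers, on their centre line; the grasp point (between the pads) lies grip_point_offset behind it (grip_point_offset is the distance from the TCP to the grasp point, in m); z points along the fingers, y is the direction in which the jaws open and shut (so a half turn about z gives the same grasp; the last joint's range is limited). The gripper opens to 92 mm and grips with 3 to 60 N. Pads are 19 mm wide; open, the fingers measure 130 mm over their backs; the gripper's body (75 mm by 190 mm) begins 47 mm behind the grasp point.
Start: joints at [-1.415, 0.434, 0.025, 1.573, -0.012, 1.134, -0.075], TCP at [0.16, 0.604, 0.227] pointing down, gripper open.
Joint ranges: [-2.62, 2.62], [-0.44, 2.09], [-1.27, 1.32], [0.08, 2.57], [-1.32, 4.46], [0.12, 2], [-2.74, 2.74]. Speed limits (rad/s): [2.22, 2.22, 3.01, 3.01, 3.14, 3.14, 3.14].

### API

Orientations are given as a rotation vector (axis times angle).
In Python, from cell import * gives the robot as it stands.
- The arm moves only by the tool drive_tool, never from a script. Its argument "increments" is a list of rows, each an object of numbers: "grip": the gripper's target within -1 to 1 (shut at 1, half-way at 0, fully open at -1); "tx", "ty", "tz": the shift along the world's x, y, z normalised to -1 to 1, where 1 is 400 mm; "turn": the turn about the world's z normalised to -1 to 1, where 1 is 60 degrees. In form: [{"grip": .., "tx": .., "ty": .., "tz": .., "turn": ..}, ...]. A call has 1 to 20 rows; each row is the pose to reach, as a shift and turn from the pose measured when the call began; what a row does not reach only later rows make up. A row lasts 1/10 s, in which the tool goes at most 50 mm and 8.59 degrees, less where a joint would pass 70% of its speed; a pose out of reach is approached as far as the arm can. A call with a number of a shift or a turn outside -1 to 1 is refused whole. A call with a gripper value outside its range is refused whole. The fingers move at their own pace and stop on an object; "newtons" is the grip in N (left out, the last holds). Time passes only in rows, so rows that repeat a pose let the fingers close. It gives the time, the measured TCP pose, the force and the opening at its end, in the units of the state.
- observe(): the state, without advancing time (a new reading comes with each control period).
- get_image(name): name is "side" or "top"; returns the picture (400x640x3 uint8, red, green, blue); there is no depth.
- camera_info(name): a dict with "fx", "fy", "cx", "cy" (pixels), "eye" and "rotation" of the camera in the world. Camera axes: x right, y down, z forward; pixel columns grow to the right and rows downward; lengths in m; the calibration is good to about 2 mm. A picture is of the moment at which its call begins. camera_info takes no time and is no camera call.
- sign_off(): hands the job in, once; it reports no verdict.
The state is a dict: "clock": time; "joints": joint angles; "dq": joint speeds; "joint_efforts": joint torques, N m; "position": TCP position; "ee_rot": TCP orientation; "force": force on the tool from outside, world axes, zero at the start; "ft_torque": the same for the moment, N m; "width": opening from 0.0 (shut) to 1.0 (fully open).
Only numpy, scipy, OpenCV 4.12 (cv2) and the standard library are available. Lean on these libraries where they do the work, as an engineer would, in place of code of your own. Each camera call takes 0.05 s, during which the arm holds its last target. There are 200 camera calls.

## Working session

There is one attempt and no reset: what is moved stays moved. The work goes in short steps, Python scripts to look and compute and a tool call to move; the robot and the scene stay as the last step left them, time stands still between calls to the robot, and variables do not carry over. Pictures are saved under pics/ and viewed, about 8 in all and at most 12, crops included, and the job is handed in when it is done.

Besides the shell and the picture viewer there is one more tool, called after ">>>" as name(argument=value, ...), one argument or row to a line, values as JSON. drive_tool: Moves the arm, as the interface text tells. Its arguments: {"type":"object","properties":{"increments":{"type":"array","items":{"type":"object","properties":{"grip":{"type":"number"},"tx":{"type":"number"},"ty":{"type":"number"},"tz":{"type":"number"},"turn":{"type":"number"}}}},"newtons":{"type":"number"}},"required":["increments"]}

```bash
mkdir -p pics
python3 - <<'E'
from cell import *
import cv2
for n in("top","side"):
    cv2.imwrite(f"pics/{n}0.png",get_image(n)[:,:,::-1]); print(n,camera_info(n))
s=observe();print(s)
try: print(grip_point_offset)
except Exception as e: print(e)
E
```

```text
top {'fx': 491.5962352560688, 'fy': 491.5962352560688, 'cx': 314.86686401228457, 'cy': 203.82910440902714, 'eye': array([ 0.36169349, -0.13592872,  1.12644537]), 'rotation': array([-2.12234153,  2.14363254, -0.1555598 ])}
side {'fx': 518.8319164797115, 'fy': 518.8319164797115, 'cx': 323.73126595165746, 'cy': 190.09584037323071, 'eye': array([-0.00443886, -1.05192517,  0.68057314]), 'rotation': array([-2.04581275,  0.54321841, -0.32798438])}
{'clock': 0.1, 'joints': array([-1.4146014 ,  0.43513861,  0.02493256,  1.5740147 , -0.01159824,
        1.13401052, -0.07509785]), 'dq': array([ 0.00175648, -0.001638  , -0.00094616, -0.00274399,  0.00020479,
        0.00105614, -0.00121872]), 'joint_efforts': array([ 2.60604436e-03, -6.69119167e+01,  9.87868309e-01, -3.15149546e+01,
       -6.04677689e-02,  3.73784651e-02,  8.94040204e-05]), 'position': array([0.15985671, 0.60372508, 0.22602879]), 'ee_rot': array([-4.05417183e-01, -3.11525156e+00,  2.23794529e-03]), 'force': array([-0.09386016, -0.70509783,  0.00975545]), 'ft_torque': array([-0.03396164, -0.0310816 , -0.03783499]), 'width': 1.0039919873590233}
0.0188
```

View pics/top0.png

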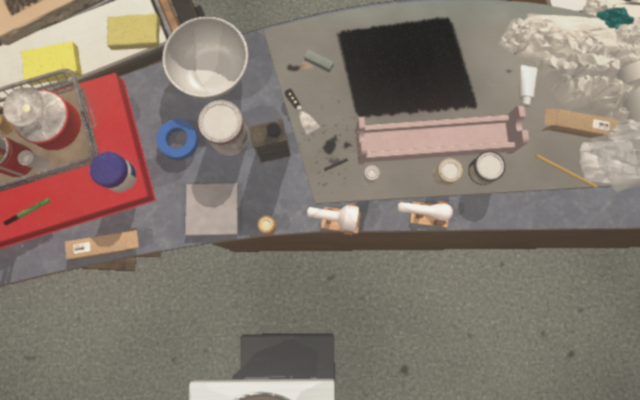

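View pics/side0.png

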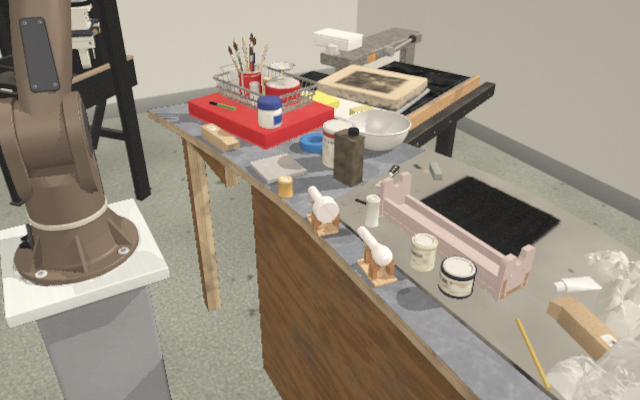

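The top view shows the slab at (212,209), the flat-footed muller at (335,216) with its foot to the right, and the pestle at (427,210). In the side view the muller is at (322,205), the pestle at (376,247) and the slab at (278,167).

```bash
cat > h.py <<'E'
import numpy as np, cv2
from scipy.spatial.transform import Rotation as R
from cell import *
def ray(n,uv):
    c=camera_info(n); d=np.array([(uv[0]-c['cx'])/c['fx'],(uv[1]-c['cy'])/c['fy'],1])
    return np.array(c['eye']),R.from_rotvec(c['rotation']).as_matrix()@d
def onz(n,uv,z):
    e,d=ray(n,uv); return e+d*(z-e[2])/d[2]
def tri(a,b):
    A=np.zeros((3,3));r=np.zeros(3);L=[]
    for n,uv in(("top",a),("side",b)):
        e,d=ray(n,uv);d/=np.linalg.norm(d);P=np.eye(3)-np.outer(d,d);A+=P;r+=P@e;L.append((P,e))
    x=np.linalg.solve(A,r); return x,[np.linalg.norm(P@(x-e)) for P,e in L]
def proj(n,p):
    c=camera_info(n);q=R.from_rotvec(c['rotation']).as_matrix().T@(np.array(p)-c['eye']);return np.array([q[0]/q[2]*c['fx']+c['cx'],q[1]/q[2]*c['fy']+c['cy']])
E
python3 - <<'E'
from h import *
t=cv2.imread('pics/top0.png');s=cv2.imread('pics/side0.png')
a=cv2.resize(t[195:245,295:375],None,fx=8,fy=8,interpolation=cv2.INTER_CUBIC)[:, :400*2]
b=cv2.resize(s[180:240,290:350],None,fx=8,fy=8,interpolation=cv2.INTER_CUBIC)
a=a[:,:];o=np.zeros((480,640+0,3),np.uint8);o[:400]=a
cv2.imwrite('pics/c1.png',o[:400]);cv2.imwrite('pics/c2.png',b)
g=t[175:245,175:250];hsv=cv2.cvtColor(t,cv2.COLOR_BGR2HSV)
print(t[209,212],t[190,170],t[222,175])
m=(np.abs(t.astype(int)-t[209,212]).max(2)<14).astype(np.uint8)
n,l,st,ce=cv2.connectedComponentsWithStats(m);k=l[209,212];print(st[k],ce[k]);
r=cv2.minAreaRect(np.argwhere(l==k)[:,::-1].astype(np.float32));print(r,onz('top',r[0],.014))
for nm,im,box in(("top",t,(295,375,195,245)),("side",s,(290,350,180,240)),("top",t,(390,460,195,230)),("side",s,(350,400,220,285))):
    c=im[box[2]:box[3],box[0]:box[1]]; m=(c.min(2)>150).astype(np.uint8)
    n,l,st,ce=cv2.connectedComponentsWithStats(m);k=1+st[1:,4].argmax();print(nm,st[k][:2]+[box[0],box[2]],st[k][2:],ce[k]+[box[0],box[2]])
E
```

```text
[154 164 177] [125 123 128] [123 119 122]
[ 186  185   51   49 1662] [210.03429603 215.97533093]
((211.0, 209.0), (48.0, 50.0), 90.0) [0.53010589 0.11605711 0.014     ]
top [307 205] [ 52  25 687] [337.39592431 214.89519651]
side [290 185] [  60   38 1213] [319.39901072 203.26710635]
top [398 202] [ 55  18 585] [427.65128205 209.17606838]
side [357 220] [ 36  46 758] [375.05277045 242.70712401]
```

View pics/c1.png

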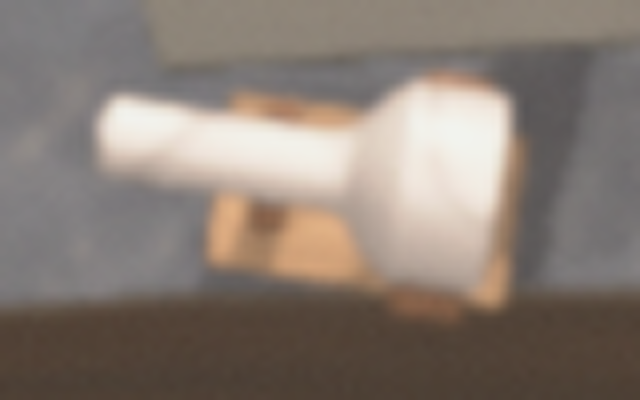

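View pics/c2.png

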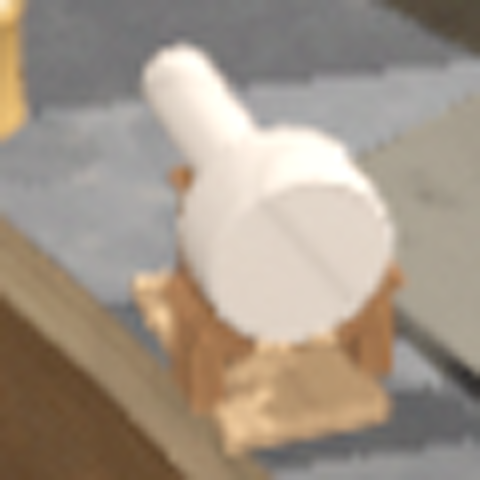

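Run:
```python
from h import *
f=tri((357.8,219),(327.2,212.3));h=tri((307.0,211.2),(311.4,189.3));print(f,h,np.linalg.norm(f[0]-h[0]))
for z in(.05,.06,.07):
    F=onz('top',(357.8,219),z);H=onz('top',(307.,211.2),z);F2=onz('side',(327.2,212.3),z);H2=onz('side',(311.4,189.3),z);print(z,F,H,F2,H2,np.linalg.norm(F-H))
t=cv2.imread('pics/top0.png');g=cv2.cvtColor(t,cv2.COLOR_BGR2GRAY).astype(int)
print(g[209,180:245]);print(g[178:242,212])
print(R.from_rotvec(observe()['ee_rot']).as_matrix().round(3))
print(onz('top',(212,209.5),.014))
```

```text
(array([ 0.49816267, -0.21679269,  0.0538569 ]), [np.float64(0.00018146143505579562), np.float64(0.00018146143505575705)]) (array([ 0.5181257 , -0.10567945,  0.05081477]), [np.float64(0.0009148785775705699), np.float64(0.000914878577570609)]) 0.11293329278901938
0.05 [ 0.49881928 -0.21716329  0.05      ] [ 0.51740444 -0.10527569  0.05      ] [ 0.50107149 -0.21161066  0.05      ] [ 0.51971638 -0.10467662  0.05      ] 0.11342064315725822
0.06 [ 0.4975454  -0.21640863  0.06      ] [ 0.51595791 -0.10556045  0.06      ] [ 0.49305481 -0.22493687  0.06      ] [ 0.51140402 -0.11969864  0.06      ] 0.11236698408049643
0.07 [ 0.49627153 -0.21565398  0.07      ] [ 0.51451138 -0.10584521  0.07      ] [ 0.48503813 -0.23826307  0.07      ] [ 0.50309166 -0.13472067  0.07      ] 0.1113133250037347
[126 123 123 121 122 134 157 169 172 172 171 172 170 172 171 169 168 166
 166 165 165 166 169 170 171 172 173 170 170 169 168 166 167 164 165 166
 168 169 170 170 170 170 171 173 171 170 170 171 172 172 171 171 170 170
 169 165 144 114  93  89  86  88  93  94  95]
[ 96  96  98  97  97 105 120 128 126 127 126 126 128 129 129 129 131 130
 130 128 129 130 129 128 128 127 127 126 130 148 159 167 167 169 169 168
 168 169 169 169 169 170 171 169 168 169 167 168 167 168 170 171 173 174
 174 167 142 111  97  97  98  97  97  96]
[[-0.967  0.256 -0.   ]
 [ 0.256  0.967 -0.001]
 [-0.    -0.001 -1.   ]]
[0.52892069 0.11372773 0.014     ]
```

>>> drive_tool(
  increments=[
    {"grip":-1,"tx":0.1,"ty":-0.09,"tz":0.02,"turn":-0.07},
    {"grip":-1,"tx":0.2,"ty":-0.18,"tz":0.04,"turn":-0.15},
    {"grip":-1,"tx":0.3,"ty":-0.28,"tz":0.06,"turn":-0.23},
    {"grip":-1,"tx":0.38,"ty":-0.37,"tz":0.08,"turn":-0.3},
    {"grip":-1,"tx":0.44,"ty":-0.46,"tz":0.08,"turn":-0.37},
    {"grip":-1,"tx":0.5,"ty":-0.55,"tz":0.08,"turn":-0.44},
    {"grip":-1,"tx":0.55,"ty":-0.64,"tz":0.08,"turn":-0.51},
    {"grip":-1,"tx":0.6,"ty":-0.73,"tz":0.08,"turn":-0.58},
    {"grip":-1,"tx":0.65,"ty":-0.82,"tz":0.08,"turn":-0.65},
    {"grip":-1,"tx":0.7,"ty":-0.91,"tz":0.08,"turn":-0.72},
    {"grip":-1,"tx":0.7,"ty":-0.91,"tz":0.08,"turn":-0.72},
    {"grip":-1,"tx":0.7,"ty":-0.91,"tz":0.08,"turn":-0.72},
  ],
)

```text
clock: 1.3
position: [0.4401, 0.2389, 0.2579]
ee_rot: [-1.526, -2.745, 0.002]
force: [-0.7, 0.1, 0.8]
width: 0.999
```

>>> drive_tool(
  increments=[
    {"grip":-1,"tx":0.02,"ty":-0.1,"tz":0,"turn":-0.08},
    {"grip":-1,"tx":0.04,"ty":-0.2,"tz":0,"turn":-0.16},
    {"grip":-1,"tx":0.06,"ty":-0.3,"tz":0,"turn":-0.24},
    {"grip":-1,"tx":0.08,"ty":-0.4,"tz":0,"turn":-0.32},
    {"grip":-1,"tx":0.1,"ty":-0.5,"tz":0,"turn":-0.4},
    {"grip":-1,"tx":0.12,"ty":-0.6,"tz":-0.05,"turn":-0.48},
    {"grip":-1,"tx":0.14,"ty":-0.7,"tz":-0.1,"turn":-0.56},
    {"grip":-1,"tx":0.16,"ty":-0.8,"tz":-0.15,"turn":-0.63},
    {"grip":-1,"tx":0.187,"ty":-0.897,"tz":-0.2,"turn":-0.7},
    {"grip":-1,"tx":0.187,"ty":-0.897,"tz":-0.25,"turn":-0.7},
    {"grip":-1,"tx":0.187,"ty":-0.897,"tz":-0.25,"turn":-0.7},
    {"grip":-1,"tx":0.187,"ty":-0.897,"tz":-0.25,"turn":-0.7},
  ],
)

```text
clock: 2.5
position: [0.5149, -0.1181, 0.1578]
ee_rot: [-2.404, -2.018, 0.003]
force: [-0.4, 0.2, -0.4]
width: 0.996
```

Run:
```python
from h import *
s=observe();print(s['position'],s['ee_rot'],s['joints'].round(2))
t=get_image('top')[:,:,::-1];v=get_image('side')[:,:,::-1]
o=np.zeros((400,800,3),np.uint8)
o[:,:400]=cv2.resize(t[160:260,280:380],None,fx=4,fy=4);o[:,400:]=cv2.resize(v[140:240,270:370],None,fx=4,fy=4)
cv2.imwrite('pics/p2.png',o)
```

```text
[ 0.51488995 -0.11813241  0.15775981] [-2.4041866  -2.01786076  0.00266369] [-0.34  0.39  0.63  1.93 -0.29  0.91  0.25]
```

View pics/p2.png

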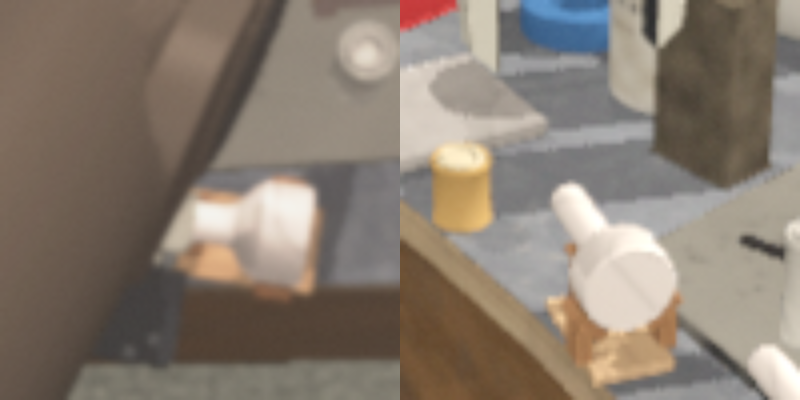

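>>> drive_tool(
  increments=[
    {"grip":-1,"tx":0,"ty":-0.005,"tz":-0.1},
    {"grip":-1,"tx":0,"ty":-0.005,"tz":-0.2},
    {"grip":-1,"tx":0,"ty":-0.005,"tz":-0.26},
    {"grip":-1,"tx":0,"ty":-0.005,"tz":-0.3},
    {"grip":-1,"tx":0,"ty":-0.005,"tz":-0.312},
    {"grip":-1,"tx":0,"ty":-0.005,"tz":-0.312},
    {"grip":-1,"tx":0,"ty":-0.005,"tz":-0.312},
  ],
  newtons=45,
)

```text
invalid input
```

>>> drive_tool(
  increments=[
    {"grip":0},
    {"grip":0.2},
    {"grip":0.4},
    {"grip":0.45},
    {"grip":0.5},
    {"grip":0.55},
    {"grip":0.6},
    {"grip":0.6},
    {"grip":0.6},
    {"grip":0.6},
  ],
)

```text
invalid input
```

Run:
```python
from h import *
s=observe();print(s['clock'],s['position'],s['ee_rot'],s['width']*92,s['force'])
v=get_image('side')[:,:,::-1]
cv2.imwrite('pics/p3.png',cv2.resize(v[140:240,270:370],None,fx=5,fy=5))
```

```text
2.6 [ 0.51560029 -0.11828376  0.15874561] [-2.40520743e+00 -2.01921641e+00 -2.03045788e-04] 91.94921252283822 [-1.1578916   0.34242823  0.62662543]
```

View pics/p3.png

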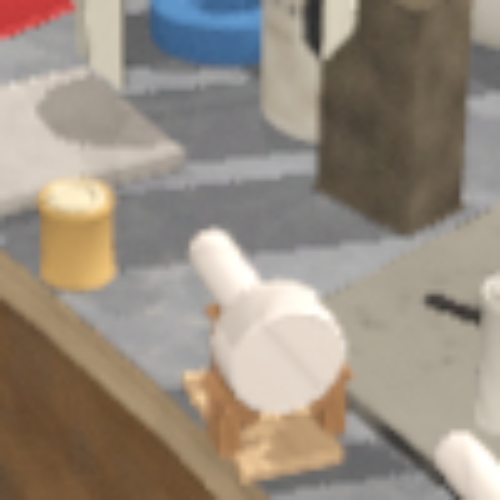

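The view is unchanged because both calls were refused: each row needs every field. Sending them again in full.

>>> drive_tool(
  increments=[
    {"grip":-1,"tx":0,"ty":-0.005,"tz":-0.1,"turn":0},
    {"grip":-1,"tx":0,"ty":-0.005,"tz":-0.2,"turn":0},
    {"grip":-1,"tx":0,"ty":-0.005,"tz":-0.26,"turn":0},
    {"grip":-1,"tx":0,"ty":-0.005,"tz":-0.3,"turn":0},
    {"grip":-1,"tx":0,"ty":-0.005,"tz":-0.312,"turn":0},
    {"grip":-1,"tx":0,"ty":-0.005,"tz":-0.312,"turn":0},
    {"grip":-1,"tx":0,"ty":-0.005,"tz":-0.312,"turn":0},
  ],
  newtons=45,
)

```text
clock: 3.35
position: [0.5166, -0.1203, 0.0353]
ee_rot: [2.405, 2.02, 0.003]
force: [0.2, -0.7, -1.0]
width: 1.0
```

>>> drive_tool(
  increments=[
    {"grip":0,"tx":0,"ty":0,"tz":0,"turn":0},
    {"grip":0.2,"tx":0,"ty":0,"tz":0,"turn":0},
    {"grip":0.4,"tx":0,"ty":0,"tz":0,"turn":0},
    {"grip":0.45,"tx":0,"ty":0,"tz":0,"turn":0},
    {"grip":0.5,"tx":0,"ty":0,"tz":0,"turn":0},
    {"grip":0.55,"tx":0,"ty":0,"tz":0,"turn":0},
    {"grip":0.6,"tx":0,"ty":0,"tz":0,"turn":0},
    {"grip":0.6,"tx":0,"ty":0,"tz":0,"turn":0},
    {"grip":0.6,"tx":0,"ty":0,"tz":0,"turn":0},
    {"grip":0.6,"tx":0,"ty":0,"tz":0,"turn":0},
  ],
)

```text
clock: 4.35
position: [0.5161, -0.1202, 0.0352]
ee_rot: [-2.405, -2.02, -0.002]
force: [-1.9, 0.9, 0.8]
width: 0.227
```

Run:
```python
from h import *
s=observe();print(s['clock'],s['position'],s['ee_rot'],s['width']*92,s['force'])
v=get_image('side')[:,:,::-1]
cv2.imwrite('pics/p4.png',cv2.resize(v[140:240,270:370],None,fx=5,fy=5))
```

```text
4.35 [ 0.51613367 -0.1202115   0.0351527 ] [-2.40549022e+00 -2.02011642e+00 -2.22909214e-03] 20.840538438296733 [-1.91277504  0.89015379  0.81539368]
```

View pics/p4.png

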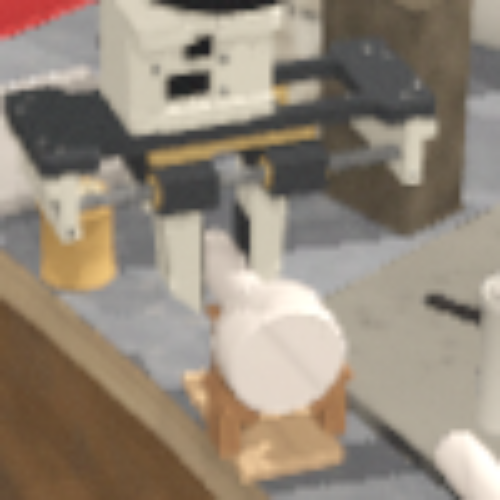

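Fingers straddle the handle behind the rest, and the opening of 21 mm matches the handle. Lifting.

>>> drive_tool(
  increments=[
    {"grip":0.7,"tx":0,"ty":0,"tz":0,"turn":0},
    {"grip":0.7,"tx":0,"ty":0,"tz":0,"turn":0},
    {"grip":0.7,"tx":0,"ty":0,"tz":0.02,"turn":0},
    {"grip":0.7,"tx":0,"ty":0,"tz":0.05,"turn":0},
    {"grip":0.7,"tx":0,"ty":0,"tz":0.09,"turn":0},
    {"grip":0.7,"tx":0,"ty":0,"tz":0.14,"turn":0},
    {"grip":0.7,"tx":0,"ty":0,"tz":0.2,"turn":0},
    {"grip":0.7,"tx":0,"ty":0,"tz":0.26,"turn":0},
    {"grip":0.7,"tx":0,"ty":0,"tz":0.32,"turn":0},
    {"grip":0.7,"tx":0,"ty":0,"tz":0.38,"turn":0},
    {"grip":0.7,"tx":0,"ty":0,"tz":0.42,"turn":0},
    {"grip":0.7,"tx":0,"ty":0,"tz":0.45,"turn":0},
    {"grip":0.7,"tx":0,"ty":0,"tz":0.45,"turn":0},
    {"grip":0.7,"tx":0,"ty":0,"tz":0.45,"turn":0},
  ],
)

```text
clock: 5.8
position: [0.5159, -0.12, 0.215]
ee_rot: [-2.405, -2.02, -0.002]
force: [-0.5, 0.4, -2.1]
width: 0.228
```

Run:
```python
from h import *
s=observe();print(s['clock'],s['position'],s['ee_rot'],s['width']*92,s['force'],s['ft_torque'])
v=get_image('side')[:,:,::-1]
cv2.imwrite('pics/p5.png',cv2.resize(v[60:260,220:420],None,fx=3,fy=3))
```

```text
5.8 [ 0.5158925  -0.12002213  0.21495996] [-2.4052034  -2.02003277 -0.0024185 ] 20.9681244185395 [-0.46203356  0.36749703 -2.10826852] [ 0.05074431  0.0801328  -0.03200133]
```

View pics/p5.png

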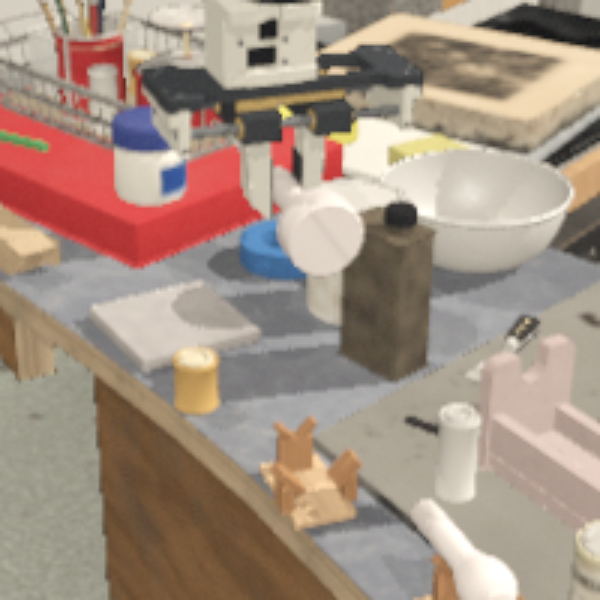

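Muller is held level, clear of its empty rest; the pestle is untouched. Now easing by lowering the grip force step by step.

>>> drive_tool(
  increments=[
    {"grip":0.7,"tx":0,"ty":0,"tz":0,"turn":0},
    {"grip":0.7,"tx":0,"ty":0,"tz":0,"turn":0},
    {"grip":0.7,"tx":0,"ty":0,"tz":0,"turn":0},
  ],
  newtons=25,
)

```text
clock: 6.15
position: [0.5154, -0.12, 0.214]
ee_rot: [-2.405, -2.019, 0.0]
force: [-0.0, -0.1, -2.3]
width: 0.233
```

```bash
cat >> h.py <<'E'
def chk():
    s=observe();print(s['clock'],s['position'],s['width']*92,s['force'].round(2),s['ft_torque'].round(3))
    v=get_image('side')[:,:,::-1];o=cv2.imread('pics/side_lift.png')
    if o is None: cv2.imwrite('pics/side_lift.png',v);o=v
    d=(np.abs(v.astype(int)-o).max(2)>40)[100:230,270:380]
    p=np.argwhere(d);print('changed',len(p),p.mean(0)[::-1]+[270,100] if len(p) else '')
    return v
E
python3 -c "
from h import *
chk()"
```

```text
6.15 [ 0.51535524 -0.11998994  0.21400919] 21.45289728736826 [-0.03 -0.09 -2.27] [ 0.055  0.016 -0.001]
changed 0 [ WARN:0@2.370] global loadsave.cpp:275 findDecoder imread_('pics/side_lift.png'): can't open/read file: check file path/integrity
```

>>> drive_tool(
  increments=[
    {"grip":0.7,"tx":0,"ty":0,"tz":0,"turn":0},
    {"grip":0.7,"tx":0,"ty":0,"tz":0,"turn":0},
    {"grip":0.7,"tx":0,"ty":0,"tz":0,"turn":0},
  ],
  newtons=18,
)

```text
clock: 6.5
position: [0.5154, -0.1199, 0.214]
ee_rot: [-2.404, -2.019, -0.0]
force: [-0.9, 0.1, -3.6]
width: 0.231
```

```bash
python3 -c "
from h import *
chk()"
```

```text
6.5 [ 0.51540144 -0.11989325  0.21403644] 21.28149115696607 [-0.93  0.06 -3.57] [0.16  0.005 0.017]
changed 816 [322.64215686 145.15073529]
```

```bash
python3 -c "
from h import *
v=chk();a=np.hstack([cv2.resize(x[90:240,260:390],None,fx=3,fy=3) for x in (cv2.imread('pics/side_lift.png'),v)]);cv2.imwrite('pics/p6.png',a)"
```

```text
6.55 [ 0.51541589 -0.11986062  0.2140577 ] 21.335442553447784 [-0.33 -0.86 -1.99] [-0.137  0.1   -0.018]
changed 809 [322.79480841 145.10383189]
```

View pics/p6.png

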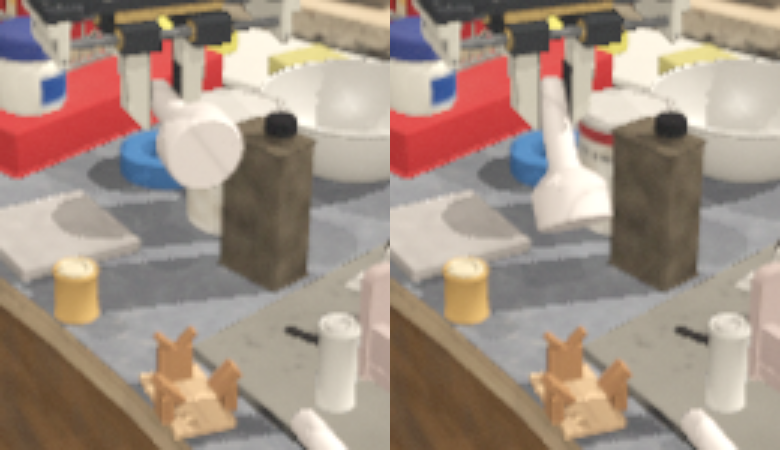

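It has swung most of the way and still leans about 20°. I'll ease a little more.

>>> drive_tool(
  increments=[
    {"grip":0.7,"tx":0,"ty":0,"tz":0,"turn":0},
    {"grip":0.7,"tx":0,"ty":0,"tz":0,"turn":0},
    {"grip":0.7,"tx":0,"ty":0,"tz":0,"turn":0},
  ],
  newtons=13,
)

```text
clock: 6.9
position: [0.5155, -0.1199, 0.2141]
ee_rot: [-2.405, -2.019, -0.0]
force: [-0.7, 0.2, -2.9]
width: 0.235
```

```bash
cat >> h.py <<'E'
def tilt(v,box):
    # angle of pale muller in side view and predicted vertical direction
    x0,x1,y0,y1=box;c=v[y0:y1,x0:x1].astype(int)
    m=((c.min(2)>150)&(c[:,:,2]-c[:,:,0]<60)).astype(np.uint8)
    n,l,st,ce=cv2.connectedComponentsWithStats(m);k=1+st[1:,4].argmax()
    for y in range(0,y1-y0,3):
        xs=np.where(l[y]==k)[0]
        if len(xs):print(y+y0,xs.min()+x0,xs.max()+x0)
E
python3 -c "
from h import *
v=chk();tilt(v,(295,330,110,172));g=np.array([.5154,-.1199,.2328]);print(proj('side',g),proj('side',g-[0,0,.095]))"
```

```text
6.9 [ 0.51546397 -0.11994981  0.21413269] 21.58971933089304 [-0.71  0.22 -2.88] [-0.035  0.024 -0.017]
changed 820 [322.78414634 144.87317073]
110 320 327
113 321 327
116 311 326
119 310 326
122 311 329
125 310 329
128 311 329
131 311 329
134 311 321
137 312 321
140 312 322
143 313 329
146 313 329
149 311 329
152 309 329
155 295 329
158 295 329
161 308 329
164 309 318
[313.02376292 121.36121542] [312.95982402 159.72734213]
```

>>> drive_tool(
  increments=[
    {"grip":0.7,"tx":0,"ty":0,"tz":0,"turn":0},
    {"grip":0.7,"tx":0,"ty":0,"tz":0,"turn":0},
    {"grip":0.7,"tx":0,"ty":0,"tz":0,"turn":0},
  ],
  newtons=9,
)

```text
clock: 7.25
position: [0.5154, -0.1199, 0.2141]
ee_rot: [-2.404, -2.019, -0.0]
force: [0.5, 0.2, -1.3]
width: 0.241
```

```bash
python3 -c "
from h import *
v=chk();cv2.imwrite('pics/s7.png',v);cv2.imwrite('pics/p7.png',cv2.resize(v[100:180,270:350],None,fx=6,fy=6,interpolation=cv2.INTER_CUBIC))"
```

```text
7.25 [ 0.515444   -0.1199285   0.21413072] 22.20264729507776 [ 0.49  0.16 -1.27] [-0.044  0.022 -0.032]
changed 852 [322.43779343 144.87558685]
```

View pics/p7.png

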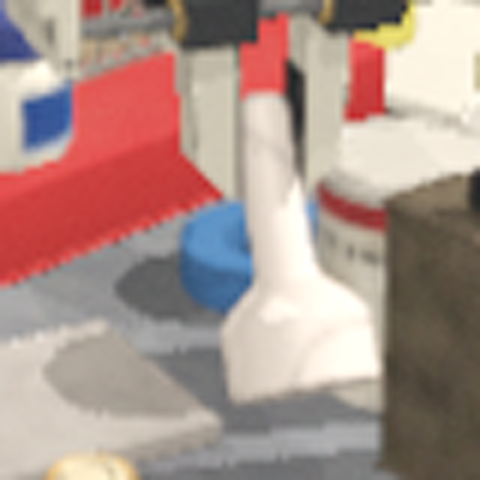

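```bash
python3 -c "
from h import *
g=np.array([.5154,-.1199,.2328]);a=np.array([.177,.984,0])
for th in (-10,0,10,15,20,25,30):
    t=np.radians(th);d=np.array([0,0,np.cos(t)])+np.sin(t)*a
    p,q=proj('side',g+.015*d),proj('side',g-.095*d);print(th,p,q,(q-p)[0]/(q-p)[1])"
```

```text
-10 [313.41935879 115.53408877] [310.66378437 156.1236965 ] -0.06788866832552781
0 [313.0343502  115.00838648] [312.95982402 159.72734213] -0.001666545494859036
10 [312.65044035 114.67855675] [315.30967419 162.28015759] 0.05586437840550685
15 [312.46260826 114.59016871] [316.48519038 163.12775269] 0.08287561496720908
20 [312.2794496  114.55362997] [317.65002159 163.67357319] 0.10933587536104815
25 [312.10235435 114.56905704] [318.79552062 163.90769666] 0.13565769797829086
30 [311.93265688 114.636165  ] [319.91282543 163.8220683 ] 0.1622450339163643
```

Handle top is near crop pixel (265,95) and foot centre near (305,388). That slope gives about 25° of lean left, so I'll ease further.

```bash
cat >> h.py <<'E'
def slope(v=None):
    if v is None: v=get_image('side')[:,:,::-1]
    b=v[:,:,:].astype(float)
    # left edge of handle: subpixel crossing of min channel at 130
    Y=[];X=[]
    for y in range(118,144):
        r=b[y].min(1)
        for x in range(306,318):
            if r[x]<135<=r[x+1]: Y.append(y);X.append(x+(135-r[x])/(r[x+1]-r[x]));break
    k=np.polyfit(Y,X,1);print('edge slope',k[0].round(3),len(Y),'res',np.std(np.polyval(k,Y)-X).round(2))
E
python3 -c "
from h import *
slope(cv2.imread('pics/s7.png'))"
```

```text
edge slope 0.386 12 res 0.88
```

>>> drive_tool(
  increments=[
    {"grip":0.7,"tx":0,"ty":0,"tz":0,"turn":0},
    {"grip":0.7,"tx":0,"ty":0,"tz":0,"turn":0},
    {"grip":0.7,"tx":0,"ty":0,"tz":0,"turn":0},
  ],
  newtons=7,
)

```text
clock: 7.6
position: [0.5155, -0.1199, 0.2141]
ee_rot: [-2.404, -2.019, -0.0]
force: [0.8, 0.2, -2.5]
width: 0.241
```

```bash
python3 -c "
from h import *
v=chk();slope(v)"
```

```text
7.6 [ 0.51545128 -0.11989591  0.21410448] 22.168067962371694 [ 0.78  0.2  -2.48] [-0.042  0.016 -0.008]
changed 898 [321.4766147  145.55011136]
edge slope 0.323 12 res 0.75
```

```bash
cat >> h.py <<'E'
def foot(v):
    b=v.astype(int).min(2)
    print('left',[(y,next((x for x in range(300,325) if b[y,x]>165),None)) for y in range(150,168,2)],'bottom',[(x,max(y for y in range(130,180) if b[y,x]>165 )) for x in range(308,326,3) if (b[130:180,x]>165).any()])
    print('handle left',[(y,next((x for x in range(309,325) if b[y,x]>175),None)) for y in range(116,146,3)])
E
python3 -c "
from h import *
foot(cv2.imread('pics/s7.png'));v=get_image('side')[:,:,::-1];foot(v)
o=cv2.imread('pics/s7.png');d=np.abs(v.astype(int)-o).max(2)[100:230,270:380];print((d>40).sum());cv2.imwrite('pics/s8.png',v)"
```

```text
left [(150, 310), (152, 308), (154, 307), (156, 307), (158, 308), (160, 308), (162, 308), (164, 309), (166, None)] bottom [(308, 163), (311, 165), (314, 165), (317, 164), (320, 173), (323, 174)]
handle left [(116, 312), (119, 311), (122, 311), (125, 311), (128, 311), (131, 311), (134, 311), (137, 312), (140, 312), (143, 312)]
left [(150, 309), (152, 307), (154, 306), (156, 306), (158, 306), (160, 307), (162, 307), (164, 307), (166, 308)] bottom [(308, 166), (311, 166), (314, 166), (317, 166), (320, 174), (323, 174)]
handle left [(116, 314), (119, 311), (122, 311), (125, 311), (128, 311), (131, 311), (134, 310), (137, 311), (140, 312), (143, 312)]
135
```

>>> drive_tool(
  increments=[
    {"grip":0.7,"tx":0,"ty":0,"tz":0,"turn":0},
    {"grip":0.7,"tx":0,"ty":0,"tz":0,"turn":0},
  ],
  newtons=6,
)

```text
clock: 7.9
position: [0.5155, -0.1199, 0.2141]
ee_rot: [-2.404, -2.019, -0.0]
force: [0.6, 0.7, -2.2]
width: 0.238
```

```bash
python3 -c "
from h import *
v=chk();foot(v);cv2.imwrite('pics/s9.png',v)"
```

```text
7.9 [ 0.51545673 -0.11993184  0.21409655] 21.90728228322493 [ 0.61  0.66 -2.23] [-0.04   0.033 -0.035]
changed 905 [321.6121547  145.40331492]
left [(150, 309), (152, 307), (154, 306), (156, 306), (158, 306), (160, 307), (162, 307), (164, 307), (166, 308)] bottom [(308, 166), (311, 166), (314, 166), (317, 166), (320, 174), (323, 174)]
handle left [(116, 314), (119, 311), (122, 311), (125, 311), (128, 311), (131, 311), (134, 310), (137, 311), (140, 312), (143, 312)]
```

At 6 N it no longer turns under its own weight. I'll try a gentle sideways shake along the swing plane at 8 N.

>>> drive_tool(
  increments=[
    {"grip":0.7,"tx":0,"ty":0.03,"tz":0,"turn":0},
    {"grip":0.7,"tx":0,"ty":-0.03,"tz":0,"turn":0},
    {"grip":0.7,"tx":0,"ty":0.03,"tz":0,"turn":0},
    {"grip":0.7,"tx":0,"ty":-0.03,"tz":0,"turn":0},
    {"grip":0.7,"tx":0,"ty":0,"tz":0,"turn":0},
    {"grip":0.7,"tx":0,"ty":0,"tz":0,"turn":0},
    {"grip":0.7,"tx":0,"ty":0,"tz":0,"turn":0},
  ],
  newtons=8,
)

```text
clock: 8.65
position: [0.5155, -0.1189, 0.214]
ee_rot: [-2.403, -2.021, -0.0]
force: [-0.8, -0.2, -2.7]
width: 0.24
```

```bash
python3 -c "
from h import *
v=chk();foot(v);cv2.imwrite('pics/s10.png',v)"
```

```text
8.65 [ 0.51554278 -0.11893809  0.21404514] 22.097548757004205 [-0.81 -0.22 -2.67] [-0.198  0.114 -0.002]
changed 980 [318.49081633 144.9377551 ]
left [(150, 301), (152, 301), (154, 301), (156, 301), (158, 301), (160, 301), (162, 302), (164, 304), (166, 309)] bottom [(308, 165), (311, 166), (314, 166), (317, 165), (320, 174), (323, 174)]
handle left [(116, 322), (119, 311), (122, 311), (125, 312), (128, 311), (131, 311), (134, 309), (137, 309), (140, 309), (143, 309)]
```

>>> drive_tool(
  increments=[
    {"grip":0.7,"tx":0,"ty":0,"tz":0,"turn":0},
    {"grip":0.7,"tx":0,"ty":0,"tz":0,"turn":0},
    {"grip":0.7,"tx":0,"ty":0,"tz":0,"turn":0},
    {"grip":0.7,"tx":0,"ty":0,"tz":0,"turn":0},
  ],
  newtons=45,
)

```text
clock: 9.1
position: [0.5155, -0.1194, 0.2141]
ee_rot: [-2.403, -2.02, -0.0]
force: [0.2, 1.1, -2.9]
width: 0.232
```

```bash
python3 -c "
from h import *
v=chk();foot(v);cv2.imwrite('pics/p11.png',cv2.resize(v[100:180,270:350],None,fx=6,fy=6,interpolation=cv2.INTER_CUBIC))"
```

```text
9.1 [ 0.51548356 -0.11937514  0.21408364] 21.316649626636675 [ 0.25  1.08 -2.9 ] [-0.15   0.069 -0.03 ]
changed 965 [318.64352332 145.4373057 ]
left [(150, 301), (152, 301), (154, 301), (156, 301), (158, 301), (160, 301), (162, 302), (164, 304), (166, 308)] bottom [(308, 166), (311, 166), (314, 166), (317, 166), (320, 174), (323, 174)]
handle left [(116, 322), (119, 311), (122, 311), (125, 312), (128, 311), (131, 311), (134, 310), (137, 309), (140, 309), (143, 309)]
```

View pics/p11.png

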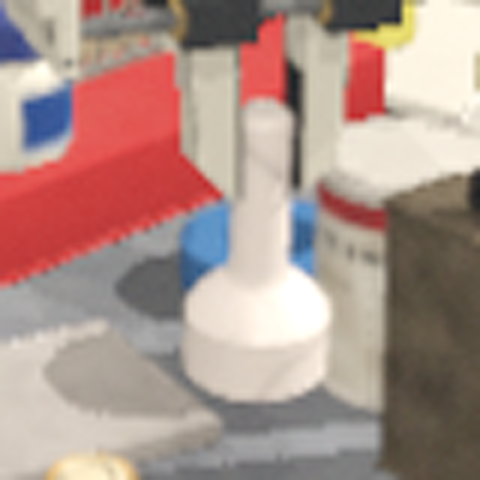

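Muller hangs about upright, roughly 7° past vertical: handle top at crop (269,112), foot bottom at (256,365). It is gripped again at 45 N. Moving over the slab.

>>> drive_tool(
  increments=[
    {"grip":0.7,"tx":0.005,"ty":0.03,"tz":0,"turn":0},
    {"grip":0.7,"tx":0.01,"ty":0.08,"tz":0,"turn":0},
    {"grip":0.7,"tx":0.015,"ty":0.15,"tz":0,"turn":0},
    {"grip":0.7,"tx":0.02,"ty":0.22,"tz":0,"turn":0},
    {"grip":0.7,"tx":0.025,"ty":0.29,"tz":0,"turn":0},
    {"grip":0.7,"tx":0.03,"ty":0.36,"tz":-0.02,"turn":0},
    {"grip":0.7,"tx":0.036,"ty":0.43,"tz":-0.05,"turn":0},
    {"grip":0.7,"tx":0.036,"ty":0.49,"tz":-0.08,"turn":0},
    {"grip":0.7,"tx":0.036,"ty":0.54,"tz":-0.11,"turn":0},
    {"grip":0.7,"tx":0.036,"ty":0.565,"tz":-0.14,"turn":0},
    {"grip":0.7,"tx":0.036,"ty":0.573,"tz":-0.17,"turn":0},
    {"grip":0.7,"tx":0.036,"ty":0.573,"tz":-0.19,"turn":0},
    {"grip":0.7,"tx":0.036,"ty":0.573,"tz":-0.2,"turn":0},
    {"grip":0.7,"tx":0.036,"ty":0.573,"tz":-0.2,"turn":0},
    {"grip":0.7,"tx":0.036,"ty":0.573,"tz":-0.2,"turn":0},
  ],
)

```text
clock: 10.65
position: [0.5303, 0.1089, 0.1345]
ee_rot: [-2.405, -2.019, -0.001]
force: [0.3, 0.4, -2.6]
width: 0.226
```

```bash
python3 -c "
from h import *
s=observe();print(s['position'],s['force'],s['ft_torque'],s['width']*92)
v=get_image('side')[:,:,::-1];cv2.imwrite('pics/s12.png',v)
b=v.astype(int).min(2)
g=s['position']+[0,0,.0188];p=proj('side',g);q=proj('side',g-[0,0,.095]);r=proj('side',[.53,.117,.014]);print(p,q,r)
x0=int(p[0])
for y in range(int(p[1])-8,int(r[1])+14,3):
    print(y,' '.join('%3d'%k for k in b[y,x0-18:x0+22]))"
```

```text
[0.53026111 0.10890299 0.13445927] [ 0.28730158  0.42943146 -2.59713069] [-0.11437029  0.05018875  0.06499456] 20.832988550221618
[275.55977306 118.59863582] [276.77746135 151.16682287] [275.96155696 164.43203268]
110  91 170 170 161 158 148 149 143 157 163 164 165 164 166 162 149 145 150 155 189 200 187 108  81 141 172 179 178 178 179 169 147 131 120 113  97  98  90  83  86
113  84 158 171 173 170 172 174 153 145 172 179 179 178 178 179 124 192 207 209 211 214 189 110  51 105 168 179 178 178 179 165 112  84  82  82  81  82  83  81  82
116  83 153 167 169 170 171 173 166 149 180 182 178 180 179 178 124 176 186 182 181 183 187 158  89 104 169 177 178 179 180 122  87  86  86  85  85  83  83  83  85
119  81 147 163 165 167 168 170 168 156 161 175 178 179 178 179 123 172 193 201 201 197 190 179 116  87 167 179 180 179 182 124  86  83  82  81  84  82  82  82  83
122  80 138 155 160 164 167 168 167 163 151 172 179 178 179 178 141 158 177 184 189 190 187 178 115  76 165 182 184 186 180 120  83  83  82  81  80  81  80  82  80
125  77  78 124 151 159 163 166 165 167 168 180 178 178 179 179 14
[... 2185 characters left out ...]
 148 147 148 147 148 147 148 145 142 144 145
167 152 151 153 153 152 150 150 151 153 175 189 192 191 191 192 190 189 189 191 190 187 185 176 173 156 153 136 130 129 129 127 127 125 125 123 124 123 133 135 135
170 145 154 156 157 156 155 152 165 184 189 189 191 193 194 194 194 192 191 191 178 174 175 175 177 177 178 175 174 173 174 175 174 172 170 170 171 171 169 168 164
173 122 132 141 155 178 191 189 189 186 188 187 188 188 189 188 189 190 191 190 192 192 184 183 177 176 178 177 176 177 174 174 176 176 174 170 167 168 168 163 153
176 119 118 117 123 129 132 147 176 189 193 191 189 187 186 186 188 188 190 192 193 192 190 182 179 173 173 175 171 167 156 151 157 149 139 148 142 134 136 143 135
```

>>> drive_tool(
  increments=[
    {"grip":0.7,"tx":0,"ty":0,"tz":-0.01,"turn":0},
    {"grip":0.7,"tx":0,"ty":0,"tz":-0.025,"turn":0},
    {"grip":0.7,"tx":0,"ty":0,"tz":-0.04,"turn":0},
    {"grip":0.7,"tx":0,"ty":0,"tz":-0.055,"turn":0},
    {"grip":0.7,"tx":0,"ty":0,"tz":-0.065,"turn":0},
    {"grip":0.7,"tx":0,"ty":0,"tz":-0.065,"turn":0},
    {"grip":0.7,"tx":0,"ty":0,"tz":-0.065,"turn":0},
  ],
  newtons=20,
)

```text
clock: 11.4
position: [0.5303, 0.1091, 0.1085]
ee_rot: [-2.405, -2.019, -0.001]
force: [-0.2, 0.6, -2.5]
width: 0.231
```

>>> drive_tool(
  increments=[
    {"grip":0.7,"tx":0,"ty":0,"tz":-0.004,"turn":0},
    {"grip":0.7,"tx":0,"ty":0,"tz":-0.008,"turn":0},
    {"grip":0.7,"tx":0,"ty":0,"tz":-0.01,"turn":0},
    {"grip":0.7,"tx":0,"ty":0,"tz":-0.01,"turn":0},
  ],
)

```text
clock: 11.8
position: [0.5303, 0.1091, 0.1044]
ee_rot: [-2.405, -2.019, -0.001]
force: [0.1, 0.9, -3.4]
width: 0.232
```

>>> drive_tool(
  increments=[
    {"grip":0.7,"tx":0,"ty":0,"tz":-0.004,"turn":0},
    {"grip":0.7,"tx":0,"ty":0,"tz":-0.007,"turn":0},
    {"grip":0.7,"tx":0,"ty":0,"tz":-0.007,"turn":0},
  ],
)

```text
clock: 12.1
position: [0.5302, 0.1091, 0.1015]
ee_rot: [-2.405, -2.019, -0.001]
force: [-0.4, 0.7, -3.0]
width: 0.229
```

>>> drive_tool(
  increments=[
    {"grip":0.7,"tx":0,"ty":0,"tz":-0.004,"turn":0},
    {"grip":0.7,"tx":0,"ty":0,"tz":-0.007,"turn":0},
    {"grip":0.7,"tx":0,"ty":0,"tz":-0.007,"turn":0},
  ],
)

```text
clock: 12.4
position: [0.53, 0.109, 0.0984]
ee_rot: [-2.405, -2.019, 0.0]
force: [0.2, 0.4, -3.5]
width: 0.233
```

>>> drive_tool(
  increments=[
    {"grip":0.7,"tx":0,"ty":0,"tz":-0.004,"turn":0},
    {"grip":0.7,"tx":0,"ty":0,"tz":-0.005,"turn":0},
    {"grip":0.7,"tx":0,"ty":0,"tz":-0.005,"turn":0},
  ],
)

```text
clock: 12.7
position: [0.5299, 0.109, 0.0963]
ee_rot: [-2.405, -2.019, 0.0]
force: [-0.3, 0.6, -2.0]
width: 0.231
```

>>> drive_tool(
  increments=[
    {"grip":0.7,"tx":0,"ty":0,"tz":-0.004,"turn":0},
    {"grip":0.7,"tx":0,"ty":0,"tz":-0.005,"turn":0},
    {"grip":0.7,"tx":0,"ty":0,"tz":-0.005,"turn":0},
  ],
)

```text
clock: 13.0
position: [0.5303, 0.1093, 0.0947]
ee_rot: [-2.405, -2.019, -0.001]
force: [-0.2, 1.2, 3.3]
width: 0.232
```

Contact felt at TCP z of about 0.095. Next I'll ease the grip to let the foot level, then open slowly.

>>> drive_tool(
  increments=[
    {"grip":0.7,"tx":0,"ty":0,"tz":0,"turn":0},
    {"grip":0.7,"tx":0,"ty":0,"tz":-0.003,"turn":0},
    {"grip":0.7,"tx":0,"ty":0,"tz":-0.006,"turn":0},
    {"grip":0.7,"tx":0,"ty":0,"tz":-0.009,"turn":0},
    {"grip":0.7,"tx":0,"ty":0,"tz":-0.009,"turn":0},
  ],
  newtons=8,
)

```text
clock: 13.5
position: [0.5311, 0.1102, 0.0919]
ee_rot: [-2.404, -2.02, -0.004]
force: [-0.3, 2.4, 9.5]
width: 0.234
```

>>> drive_tool(
  increments=[
    {"grip":0.5,"tx":0,"ty":0,"tz":0,"turn":0},
    {"grip":0.48,"tx":0,"ty":0,"tz":0,"turn":0},
    {"grip":0.46,"tx":0,"ty":0,"tz":0,"turn":0},
    {"grip":0.44,"tx":0,"ty":0,"tz":0,"turn":0},
    {"grip":0.4,"tx":0,"ty":0,"tz":0,"turn":0},
    {"grip":0.3,"tx":0,"ty":0,"tz":0,"turn":0},
    {"grip":0.1,"tx":0,"ty":0,"tz":0,"turn":0},
    {"grip":-0.2,"tx":0,"ty":0,"tz":0,"turn":0},
    {"grip":-0.2,"tx":0,"ty":0,"tz":0,"turn":0},
    {"grip":-0.2,"tx":0,"ty":0,"tz":0,"turn":0},
  ],
)

```text
clock: 14.5
position: [0.5311, 0.1102, 0.0919]
ee_rot: [-2.404, -2.02, -0.004]
force: [0.8, -0.4, -0.2]
width: 0.59
```

>>> drive_tool(
  increments=[
    {"grip":-0.2,"tx":0,"ty":0,"tz":0.03,"turn":0},
    {"grip":-0.2,"tx":0,"ty":0,"tz":0.08,"turn":0},
    {"grip":-0.2,"tx":0,"ty":0,"tz":0.15,"turn":0},
    {"grip":-0.2,"tx":0,"ty":0,"tz":0.23,"turn":0},
    {"grip":-0.2,"tx":0,"ty":0,"tz":0.3,"turn":0},
    {"grip":-0.2,"tx":0,"ty":0,"tz":0.35,"turn":0},
    {"grip":-0.2,"tx":0,"ty":0,"tz":0.35,"turn":0},
    {"grip":-0.2,"tx":0,"ty":0,"tz":0.35,"turn":0},
  ],
)

```text
clock: 15.3
position: [0.5312, 0.1103, 0.2325]
ee_rot: [-2.404, -2.02, -0.006]
force: [0.1, 0.2, -0.6]
width: 0.595
```

```bash
python3 -c "
from h import *
s=observe();print(s['clock'],s['position'],s['force'],s['width']*92)
v=get_image('side')[:,:,::-1];c=[.53,.117,.014];print(proj('side',c),proj('side',[.53,.117,.124]))
p=cv2.imread('pics/side0.png');print('pestle diff',(np.abs(v.astype(int)-p).max(2)>40)[220:285,350:400].sum())
cv2.imwrite('pics/p12.png',cv2.resize(v[90:200,220:340],None,fx=5,fy=5,interpolation=cv2.INTER_CUBIC))"
```

```text
15.3 [0.53116622 0.11025976 0.23247114] [ 0.06326848  0.19802529 -0.64677349] 54.69835898246668
[275.96155696 164.43203268] [274.53994703 127.8161275 ]
pestle diff 0
```

View pics/p12.png

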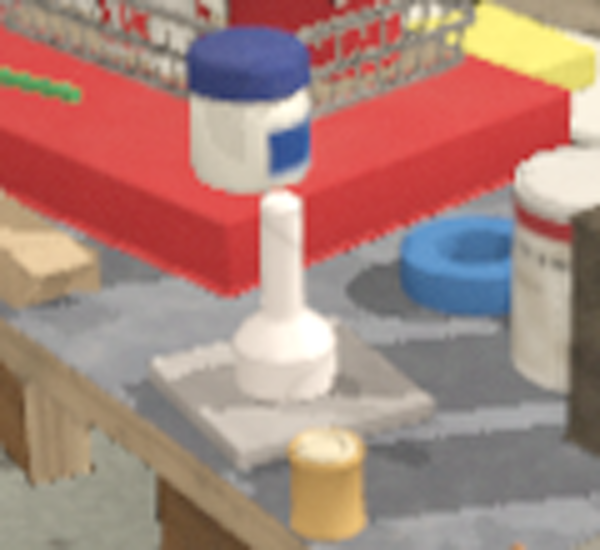

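The muller stands upright on the slab: handle top at crop (281,200), which is pixel (276,130), against (274.5,128) expected for dead centre. The pestle region is unchanged.

```bash
python3 -c "
from h import *
print(onz('side',(276.1,129.7),.124)-[.53,.117,.124]);print(sign_off())"
```

```text
[-0.0017346  -0.01321831  0.        ]
the job is handed in; nothing more can be done
None
```

The job is handed in. The muller stands upright on its foot on the slab, released, with the gripper 14 cm clear; sign-off gives no verdict.

**What I did:** I lifted the muller by the end of its handle and eased the grip from 45 N down to 6 N. It stuck about 25° short of upright, so I shook it gently sideways at 8 N. That brought it to about 7° past vertical, inside the 20° limit. I gripped it again at 45 N and set it down. The wrist force at contact reached about 10–12 N, and the clock read about 15 s.

**Last checks:**
- **Position:** the axis was about 13 mm from the slab's centre, against 35 mm allowed. This comes from one camera view.
- **Upright:** it looked upright in the last picture. I did not measure the final angle as a number.
- **Pestle:** no pixels changed around it since the start.

**What went wrong:** two move calls were refused for missing fields, and nothing moved. One edge-slope measurement was unusable, so I read the foot's edges instead. The handle slipped a few millimetres in the pads while it hung, with no effect on the result.

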